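Stroke a brake lever and hold it against its stop

ROBOT

A 7-joint arm with a two-finger parallel gripper is mounted at the origin on the work surface; the furniture and walls round the work are solid. World frame = base frame: x ahead of the robot, y to its left, z up, the work surface at z = 0. Lengths are in m, angles in rad, forces in N, time in s.
With the tool pointing down it reaches from about 0.4 to 0.85 m from the base axis. Payload 10.4 kg.
Tool frame: the origin (TCP) lies midway between the tips of the shut fingers; the grasp point (between the pads) lies 19 mm behind it; z points along the fingers, y is the line along which they close (so a half turn about z gives the same grasp; the last joint's range is limited). The gripper opens to 87 mm and grips with 3 to 60 N. Pads are 19 mm wide; open, the fingers measure 117 mm over their backs; the gripper's body (75 mm by 190 mm) begins 51 mm behind the grasp point.
Start: joints at [-1.203, 0.332, -0.065, 1.46, 0.022, 1.35, -0.088], TCP at [0.238, 0.578, 0.223] pointing down, gripper open.
Joint ranges: [-2.6, 2.6], [-0.5, 2.12], [-1.47, 1.34], [0.16, 2.42], [-1.27, 4.41], [0.06, 2.06], [-2.6, 2.6]. Speed limits (rad/s): [2.22, 2.22, 2.79, 2.79, 3.14, 3.14, 3.14].

INTERFACE

Orientations are given as a unit quaternion [x, y, z, w].
In Python, from bench import r gives the robot as it stands.
- The arm moves only by the tool arm_command, never from a script. Its arguments are lists of equal length, an entry for each row: "xyz": the shift along the world's x, y, z in m, a list of three; "rot": the turn, a rotation vector about the world's x, y, z in rad, a list of three. In form: {"xyz": [[tx, ty, tz], ...], "rot": [[ax, ay, az], ...]}. A call has 1 to 20 rows; each row is the pose to reach, as a shift and turn from the pose commanded when the call began; what a row does not reach only later rows make up. A row lasts 1/12 s, in which the tool goes at most 41.7 mm and 7.16 degrees, less where a joint would pass 70% of its speed; a pose out of reach is approached as far as the arm can. A call with a gripper value outside its range is refused whole. "grip" is the opening, from 0 (shut) to 1 (fully open), set as the call begins (left out, the last holds). The fingers move at their own pace and stop on an object; "squeeze" is the grip in N (left out, the last holds). Time passes only in rows, so rows that repeat a pose let the fingers close. It gives the time, the measured TCP pose, the force, the opening and the grip force at its end, in the units of the state.
- r.read_state(): the state, without advancing time (a new reading comes with each control period).
- r.camera(name): name is "scene" or "side" or "wrist"; returns the picture (420x560x3 uint8, red, green, blue); there is no depth.
- r.camera_model(name): a dict with "fx", "fy", "cx", "cy" (pixels), "k1" (the pictures are not rectified: a ray, as slopes to the right and down, at radius r is drawn at 1 + k1 r^2 times it, then the intrinsics apply), "T" (4x4, takes a point from camera to world coordinates). Camera axes: x right, y up, looking along -z (the intrinsics and any distortion apply to the point x, -y, -z); pixel columns grow to the right and rows downward; lengths in m; the calibration is good to about 2 mm. A picture is of the moment at which its call begins: read the wrist's pose just before it. camera_model takes no time and is no camera call; for the wrist camera it gives the pose at the moment of the call.
- r.close_job(): hands the job in; it is judged then, once.
Trained networks look in the newest picture that a camera, given by its name, has taken for a name from the list of things; names that differ only in an ending like _2 or _b are one class to them, and where a whole thing is asked for, a point or a joint stands for the part that bears it (a point fixed in the world has none). Each returns a list of dicts, best first, with "conf" (0 to 1); they miss things now and then, are a little off and sometimes report something else, mostly with a low value. They report only what shows in the picture. A call takes as long as a camera call.
- r.look_for(label, camera): "at" ([x, y, z] in m, in the coordinates of the camera as it stood for that picture, good to about 4 mm: the middle of the surface that is visible of it).
- r.spot_point(label, camera): "at" ([x, y, z] in m, in the coordinates of the camera as it stood for that picture, good to about 4 mm: a listed point, or the origin of a listed thing).
The state is a dict: "time": time; "joint_positions": joint angles; "joint_vel": joint speeds; "joint_torque": joint torques, N m; "ee_pos": TCP position; "eef_rot": TCP orientation; "ft_force": force on the tool from outside, world axes, zero at the start; "torque": the same for the moment, N m; "width": finger opening in m; "grip_force": force on a finger pad.
Only numpy, scipy, OpenCV 4.12 (cv2) and the standard library are available. Lean on these libraries where they do the work, as an engineer would, in place of code of your own. Each camera call takes 0.05 s, during which the arm holds its last target. There are 200 camera calls.

TASK

The brake handle off the lab's instrument trolley is clamped up for adjustment. With the outside of the fingers press the hand lever in towards the bar until it comes up firm against its stop screw, let it spring all the way back out with the fingers clear of it, then press it firmly onto the stop a second time and finish with it held there, so that the gap left between lever and bar can be measured. Push firmly but do not force it, grip nothing, and leave the bar and the things lying round it alone.

Things in the scene. Friction and masses are not known exactly. Their poses are not given: they have to be found in the camera images.
- handle_rig: Brake handle, bolted down: a level steel tube, 22 mm thick, 350 mm long, axis 115 mm above the table, held at one end by two black post holders (y = 148, 238 mm). Origin on the table below the tube's axis, at mid grip. y runs along the tube to the holders; x is level, across the tube, the way the lever is pressed. Nothing stands under grip or lever; highest point 142 mm.
- handlebar: The tube, its black ribbed rubber grip (diameter 31 mm, end flanges 38 mm, y = -75 to 60 mm of handle_rig) and the black lever housing clamped on it (y = 78 to 134 mm, x = -74 to 17 mm, z = 89 to 141 mm). Origin and axes as handle_rig. Fixed; not to be touched.
- brake_lever: Bright metal hand lever, section 11 mm thick by 18 mm tall, 145 mm long with a 19 mm ball end, its mid-height 115 mm above the table. From its pivot in the housing it runs along the grip in -y of handle_rig, on the -x side of the tube. Origin on the pivot (x = -32, y = 95 mm of handle_rig); axes as handle_rig when let go. The ball is then about 94 mm from the tube's axis.
- lever_angle (a joint): Turn of the lever about its upright pivot, rad: 0 let go (held there by its spring), growing as it is pressed to the bar. Pressed at lever_face, about 3 N starts it and 5 to 6 N brings it to the stop, which it meets somewhere between 0.25 and 0.37 rad, differing from start to start; there it turns hardly further (0.03 rad more at 15 N) and leaves a gap of about 8 to 25 mm to the grip.
- lever_face (a point): Point on the middle of the lever's outer face (away from the bar), 99 mm from the pivot: the place to press. Moves with the lever. Let go, it is about 76 mm from the tube's axis and the blade runs at about 0.4 rad to the tube; pressed in, about parallel to it.
- stop_screw: Hex socket screw, 6 mm thick, with a lock nut, in the front lug of the housing; its head juts out to x = -86 mm of handle_rig at y = 120 mm. Its tip meets the short heel of the lever beyond the pivot and stops the lever. Origin at the tip. Not to be touched.
- stop_setting (a joint): How far the stop screw is wound in, m, 0 to 0.003. Wound further in it stops the lever sooner (about 0.36 rad at 0, about 0.25 rad at 0.003). It cannot be pushed.
- hex_key: Loose hex key, 40x174x7 mm, lying on the table on the far side of the bar from the lever. Origin at the middle of its underside.
- oil_bottle: Loose small oil bottle, diameter 27 mm, 65 mm tall, standing on the far side of the bar from the lever. Origin at the middle of its underside.
- caliper: Loose digital caliper, 67x214x14 mm, lying on the table on the lever's side, in front of the post holders. Origin at the middle of its underside.
- spare_post: Loose steel post, diameter 13 mm, 75 mm tall, standing on the table beyond the lever's ball end. Origin at the middle of its underside.

How it is judged:
On the way, in this order (a step that is already met when the one before it is completed fails the run):
1. the lever is pressed in by the fingers and rests firmly on its stop screw (contact force between brake_lever and stop_screw above 8 N and contact force between the fingers and brake_lever above 4 N), for 0.2 s.
2. the lever has sprung fully back out and the fingers are clear of it (value of joint lever_angle below 0.02 rad and contact force between anything else and brake_lever below 0.1 N), for 0.2 s.
At the end, for the whole second after the job is handed in: the fingers hold the lever pressed in (more than 4 N on it) so that it bears on its stop screw with more than 8 N (about 2 N at lever_face beyond the spring), and the hex key, oil bottle, caliper and spare post are within 10 mm of where they stood (all of step 1 and value of joint lever_angle above 0.2 rad and distance of each of hex_key, oil_bottle, caliper, spare_post from where it was at the start of the episode below 0.01 m); the arm keeps its last pose, push and grip.
It fails at once if the lever is forced: more than 45 N on it (contact force between any of the fingers, the arm and brake_lever above 45 N).
It fails at once if the robot presses on the bar, its grip or the lever housing (more than 2 N) (contact force between any of the fingers, the arm and handlebar above 2 N).
It fails at once if the robot presses on the stop screw (more than 1 N) (contact force between any of the fingers, the arm and stop_screw above 1 N).
It fails at once if the hex key, oil bottle, caliper or spare post is moved by more than 20 mm (distance of any of hex_key, oil_bottle, caliper, spare_post from where it was at the start of the episode above 0.02 m).
It fails at once if the oil bottle or the spare post is tipped (angle between any of oil_bottle, spare_post's own z axis and vertical above 0.4 rad).
It also fails if it takes over 48 s, if anything falls off the work surface, if the arm or the gripper's body presses on something with over 40 N, if the wrist force passes 120 N, or if a joint passes its speed limit or range.

## Working session

There is one attempt and no reset: what is moved stays moved. The work goes in short steps, Python scripts to look and compute and a tool call to move; the robot and the scene stay as the last step left them, time stands still between calls to the robot, and variables do not carry over. Pictures are saved under pics/ and viewed, at most 10 in all, crops included, and the job is handed in when it is done.

Besides the shell and the picture viewer there is one more tool, called after "Call:" as a command line: name --argument value ..., lists and objects as JSON in quotes. arm_command: Moves the arm, as the interface text tells. Its arguments: {"type":"object","properties":{"xyz":{"type":"array"},"rot":{"type":"array"},"grip":{"type":"number"},"squeeze":{"type":"number"}},"required":["xyz","rot"]}

```bash
mkdir -p pics; cat > h.py <<'E'
from bench import r
import numpy as np, cv2
def w(cam,label,f):
    T=np.array(r.camera_model(cam)["T"])
    return [(round(d["conf"],2),np.round((T@np.r_[d["at"],1])[:3],4).tolist()) for d in f(label,cam)[:2]]
E
python3 - <<'E'
from h import *
for c in ["scene","side"]:
    im=r.camera(c); cv2.imwrite(f"pics/{c}0.png",im[:,:,::-1])
    for l in ["handle_rig","brake_lever","lever_face","stop_screw","caliper","spare_post","oil_bottle","hex_key"]:
        print(c,l,w(c,l,r.spot_point))
s=r.read_state(); print(s["time"],s["ee_pos"],s["eef_rot"],s["ft_force"],s["width"])
E
```

```text
scene handle_rig [(0.89, [0.5394, -0.0214, 0.0085])]
scene brake_lever [(0.65, [0.4734, 0.0538, 0.1184])]
scene lever_face [(0.86, [0.4691, -0.041, 0.1135])]
scene stop_screw [(0.42, [0.4582, 0.075, 0.1143])]
scene caliper [(0.64, [0.34, 0.13, 0.0042])]
scene spare_post [(0.59, [0.5653, -0.1753, 0.0046])]
scene oil_bottle [(0.5, [0.6308, -0.0258, 0.0038])]
scene hex_key [(0.55, [0.5531, 0.1327, 0.0001])]
side handle_rig [(0.94, [0.5367, -0.0259, 0.0011])]
side brake_lever [(0.48, [0.474, 0.0483, 0.1174])]
side lever_face [(0.65, [0.464, -0.0444, 0.1155])]
side stop_screw [(0.32, [0.4726, 0.0504, 0.1174])]
side caliper [(0.84, [0.3407, 0.1252, -0.0003])]
side spare_post []
side oil_bottle [(0.58, [0.633, -0.0259, 0.0006])]
side hex_key [(0.74, [0.5531, 0.1275, 0.0032]), (0.15, [0.4732, 0.0494, 0.1219])]
0.9 [0.23804495 0.5779188  0.22257286] [ 1.94137766e-01  9.80974274e-01  4.57846387e-05 -1.03871859e-05] [-0.33770364  0.13851556  0.69356656] 0.08724820953724406
```

View pics/scene0.png

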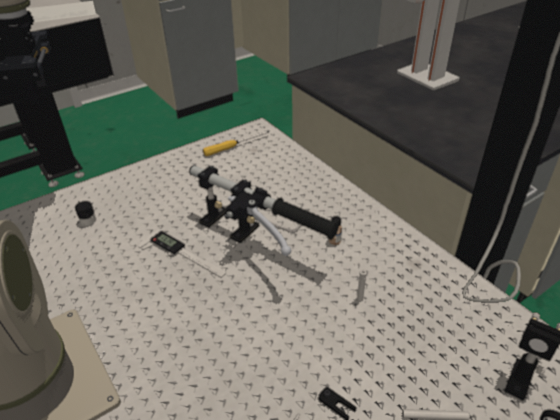

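View pics/side0.png

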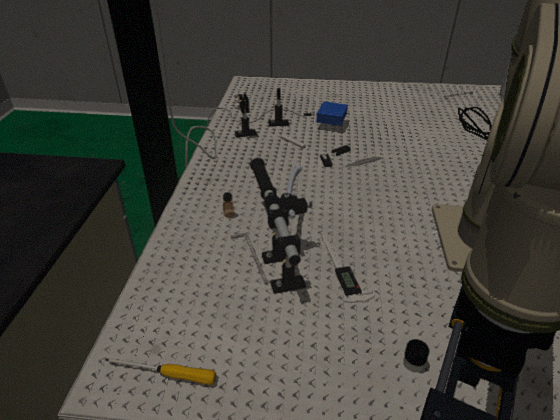

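The scene view shows the rig, with the lever on the robot's side of it (blade at about px 250–288, 208–250). The spare post is near (362, 285) and the caliper near (165, 243). The side view agrees. The rig sits at about (0.538, -0.024) with a yaw of about 21.5°. I'll stage the shut fingers above and outside the lever, with their side faces towards it.

Call:
arm_command --xyz '[[0.02, -0.033, 0], [0.04, -0.066, 0], [0.06, -0.1, 0], [0.08, -0.133, 0], [0.1, -0.166, 0], [0.12, -0.2, 0], [0.14, -0.233, 0], [0.16, -0.266, 0], [0.18, -0.3, 0], [0.2, -0.33, 0], [0.2, -0.365, 0], [0.2, -0.4, 0], [0.2, -0.44, 0], [0.2, -0.475, 0], [0.2, -0.51, 0], [0.195, -0.545, 0], [0.195, -0.58, 0], [0.19, -0.61, 0], [0.19, -0.64, 0], [0.19, -0.64, 0]]' --rot '[[0, 0, -0.12], [0, 0, -0.24], [0, 0, -0.36], [0, 0, -0.48], [0, 0, -0.6], [0, 0, -0.72], [0, 0, -0.84], [0, 0, -0.96], [0, 0, -1.08], [0, 0, -1.2], [0, 0, -1.32], [0, 0, -1.44], [0, 0, -1.56], [0, 0, -1.68], [0, 0, -1.8], [0, 0, -1.92], [0, 0, -2.04], [0, 0, -2.16], [0, 0, -2.28], [0, 0, -2.375]]' --grip 0 --squeeze 20

```text
time: 2.57
ee_pos: [0.4276, -0.0678, 0.2231]
eef_rot: [0.984, 0.18, 0.001, 0.0]
ft_force: [-1.0, -0.1, -0.6]
width: 0.0001
grip_force: 0.0
```

```bash
python3 - <<'E'
from h import *
ims=[]
for c in ["wrist","scene","side"]:
    im=r.camera(c); ims.append(im)
    for l in ["handle_rig","brake_lever","lever_face","spare_post"]:
        print(c,l,w(c,l,r.spot_point))
cv2.imwrite("pics/w1.png",ims[0][:,:,::-1])
o=np.array([.538,-.0237]);y=np.radians(21.5);R=np.array([[np.cos(y),-np.sin(y)],[np.sin(y),np.cos(y)]])
im=ims[1].copy()
m=r.camera_model("scene");T=np.linalg.inv(np.array(m["T"]))
def px(p):
    q=T@np.r_[p,1];a,b=q[0]/-q[2],-q[1]/-q[2];k=1+m["k1"]*(a*a+b*b)
    return m["fx"]*a*k+m["cx"],m["fy"]*b*k+m["cy"]
s=4;x0,y0=180,150
big=cv2.resize(im[y0:y0+150,x0:x0+190],None,fx=s,fy=s,interpolation=cv2.INTER_CUBIC)[:,:,::-1].copy()
for l in [(0,-75,115),(0,60,115),(0,148,115),(0,238,115),(-32,95,115),(-76,7,115),(-86,120,115)]:
    p=np.r_[o+R@np.array(l[:2])/1e3,l[2]/1e3];u,v=px(p);cv2.circle(big,(int((u-x0)*s),int((v-y0)*s)),4,(0,0,255),1)
cv2.imwrite("pics/ov.png",big)
E
```

```text
wrist handle_rig [(0.94, [0.5368, -0.0205, 0.0024])]
wrist brake_lever [(0.83, [0.4751, 0.0601, 0.1169]), (0.75, [0.5353, -0.0156, 0.0015])]
wrist lever_face [(0.94, [0.4685, -0.0338, 0.1163])]
wrist spare_post [(0.59, [0.5638, -0.164, 0.0057])]
scene handle_rig [(0.83, [0.533, -0.0212, 0.0046]), (0.25, [0.5549, 0.1333, 0.0038])]
scene brake_lever [(0.82, [0.4786, 0.0556, 0.1172])]
scene lever_face [(0.78, [0.4656, -0.0409, 0.1152])]
scene spare_post [(0.77, [0.5638, -0.1729, 0.0013])]
side handle_rig [(0.68, [0.5359, -0.0258, 0.0025])]
side brake_lever [(0.74, [0.4752, 0.0504, 0.1172])]
side lever_face [(0.58, [0.465, -0.045, 0.1144]), (0.32, [0.5486, 0.1263, 0.0015])]
side spare_post []
```

View pics/ov.png

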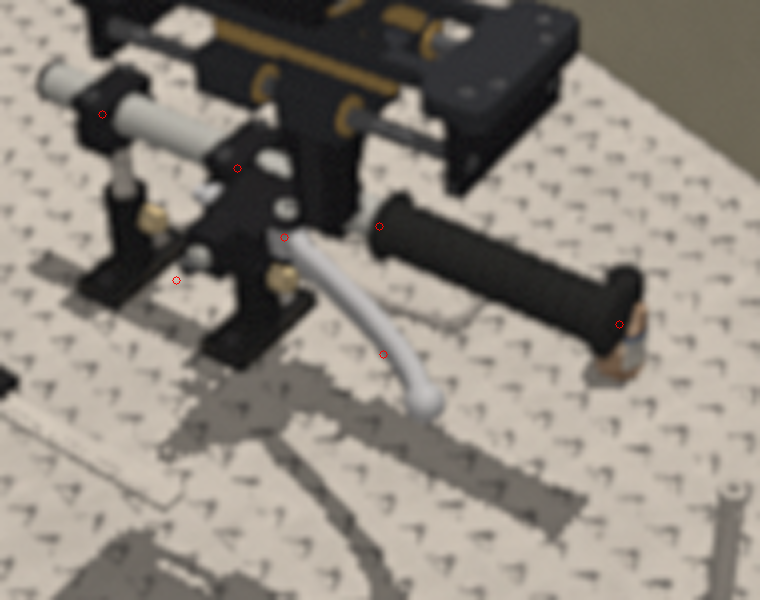

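View pics/w1.png

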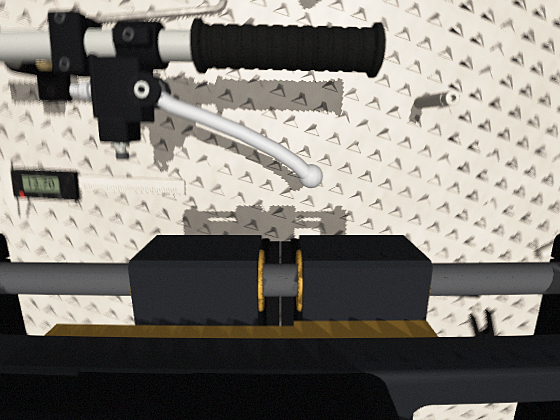

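The overlay is right to within a few mm. In the wrist view the tube is level and the fingers (col 280) lie at rig y ≈ -2 mm. The ball is at (311, 176) and the face near col 267. I'll shift 8 mm towards the housing and descend beside the lever.

Call:
arm_command --xyz '[[-0.003, 0.0075, -0.02], [-0.003, 0.0075, -0.05], [-0.003, 0.0075, -0.08], [-0.003, 0.0075, -0.105], [-0.003, 0.0075, -0.12], [-0.003, 0.0075, -0.125], [-0.003, 0.0075, -0.125], [-0.003, 0.0075, -0.125], [-0.003, 0.0075, -0.125]]' --rot '[[0, 0, 0], [0, 0, 0], [0, 0, 0], [0, 0, 0], [0, 0, 0], [0, 0, 0], [0, 0, 0], [0, 0, 0], [0, 0, 0]]'

```text
time: 4.07
ee_pos: [0.426, -0.0546, 0.0988]
eef_rot: [0.982, 0.187, 0.001, 0.0]
ft_force: [-0.2, 0.0, 0.0]
width: 0.0004
grip_force: 0.0
```

Call:
arm_command --xyz '[[0.009, 0.0035, 0], [0.0185, 0.007, 0], [0.023, 0.009, 0], [0.028, 0.011, 0], [0.0325, 0.0125, 0], [0.0325, 0.0125, 0], [0.0325, 0.0125, 0]]' --rot '[[0, 0, 0], [0, 0, 0], [0, 0, 0], [0, 0, 0], [0, 0, 0], [0, 0, 0], [0, 0, 0]]'

```text
time: 4.65
ee_pos: [0.4572, -0.042, 0.0973]
eef_rot: [0.982, 0.187, -0.001, -0.0]
ft_force: [-3.4, 1.2, 0.5]
width: 0.0005
grip_force: 1.5
```

Call:
arm_command --xyz '[[0.004, 0.0015, 0], [0.0075, 0.003, 0], [0.011, 0.0045, 0], [0.015, 0.006, 0], [0.0185, 0.007, 0], [0.0185, 0.007, 0], [0.0185, 0.007, 0]]' --rot '[[0, 0, 0], [0, 0, 0], [0, 0, 0], [0, 0, 0], [0, 0, 0], [0, 0, 0], [0, 0, 0]]'

```text
time: 5.23
ee_pos: [0.476, -0.0353, 0.0975]
eef_rot: [0.982, 0.187, -0.0, 0.0]
ft_force: [-4.0, -2.9, 0.0]
width: 0.0009
grip_force: 2.2
```

Call:
arm_command --xyz '[[0.0015, 0.0006, 0], [0.003, 0.0011, 0], [0.0045, 0.0017, 0], [0.0045, 0.0017, 0], [0.0045, 0.0017, 0]]' --rot '[[0, 0, 0], [0, 0, 0], [0, 0, 0], [0, 0, 0], [0, 0, 0]]'

```text
time: 5.65
ee_pos: [0.4803, -0.034, 0.0974]
eef_rot: [0.982, 0.186, -0.0, 0.0]
ft_force: [-3.4, -4.4, 0.5]
width: 0.0003
grip_force: 2.6
```

Call:
arm_command --xyz '[[0.0015, 0.0006, 0], [0.003, 0.0011, 0], [0.0035, 0.0013, 0], [0.0035, 0.0013, 0]]' --rot '[[0, 0, 0], [0, 0, 0], [0, 0, 0], [0, 0, 0]]'

```text
time: 5.98
ee_pos: [0.4826, -0.0335, 0.0972]
eef_rot: [0.983, 0.186, -0.002, 0.0]
ft_force: [-9.9, -6.9, 5.8]
width: 0.0007
grip_force: 5.7
```

Call:
arm_command --xyz '[[0.001, 0.0004, 0], [0.001, 0.0004, 0], [0.001, 0.0004, 0], [0.001, 0.0004, 0], [0.001, 0.0004, 0]]' --rot '[[0, 0, 0], [0, 0, 0], [0, 0, 0], [0, 0, 0], [0, 0, 0]]'

```text
time: 6.4
ee_pos: [0.4832, -0.0333, 0.0972]
eef_rot: [0.983, 0.186, -0.002, 0.0]
ft_force: [-12.0, -7.6, 6.4]
width: 0.0004
grip_force: 6.8
```

```bash
python3 - <<'E'
from h import *
im=r.camera("wrist"); cv2.imwrite("pics/w2.png",im[:,:,::-1])
for c in ["scene","side"]:
    r.camera(c); print(c,w(c,"lever_face",r.spot_point))
s=r.read_state();print(s["ee_pos"],s["ft_force"])
E
```

```text
scene [(0.6, [0.4977, -0.0399, 0.1137])]
side [(0.63, [0.4962, -0.0437, 0.1162])]
[ 0.48315869 -0.03333286  0.09716565] [-12.04817539  -8.17029263   6.24939972]
```

View pics/w2.png

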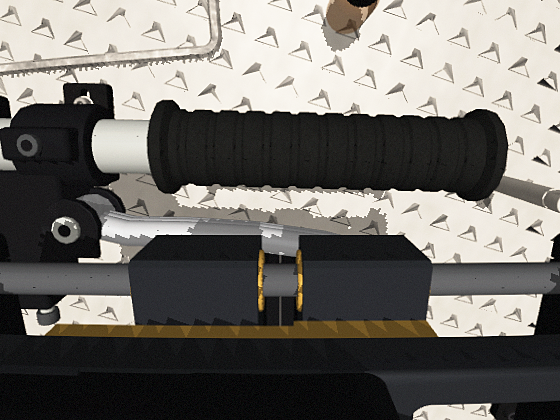

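The lever lies parallel to the grip (blade at row ~225), with a gap left, and takes about 14 N along rig x. It is firm on the stop. Backing off fully now.

Call:
arm_command --xyz '[[-0.005, -0.002, 0], [-0.012, -0.0045, 0], [-0.02, -0.0075, 0], [-0.03, -0.0115, 0], [-0.04, -0.015, 0], [-0.05, -0.019, 0], [-0.06, -0.023, 0], [-0.06, -0.023, 0], [-0.06, -0.023, 0], [-0.06, -0.023, 0], [-0.06, -0.023, 0], [-0.06, -0.023, 0], [-0.06, -0.023, 0], [-0.06, -0.023, 0]]' --rot '[[0, 0, 0], [0, 0, 0], [0, 0, 0], [0, 0, 0], [0, 0, 0], [0, 0, 0], [0, 0, 0], [0, 0, 0], [0, 0, 0], [0, 0, 0], [0, 0, 0], [0, 0, 0], [0, 0, 0], [0, 0, 0]]'

```text
time: 7.82
ee_pos: [0.4252, -0.0546, 0.0975]
eef_rot: [0.982, 0.187, -0.0, 0.0]
ft_force: [-0.5, 1.2, -0.1]
width: 0.0005
grip_force: 0.0
```

```bash
python3 - <<'E'
from h import *
im=r.camera("wrist"); cv2.imwrite("pics/w3.png",im[:,:,::-1])
for c in ["scene","side"]:
    r.camera(c); print(c,w(c,"lever_face",r.spot_point))
s=r.read_state();print(s["ee_pos"],s["ft_force"])
E
```

```text
scene [(0.57, [0.4676, -0.0406, 0.1126])]
side [(0.57, [0.4662, -0.048, 0.1144])]
[ 0.42508705 -0.05470567  0.09756469] [ 0.11513772  0.44130728 -0.58321981]
```

View pics/w3.png

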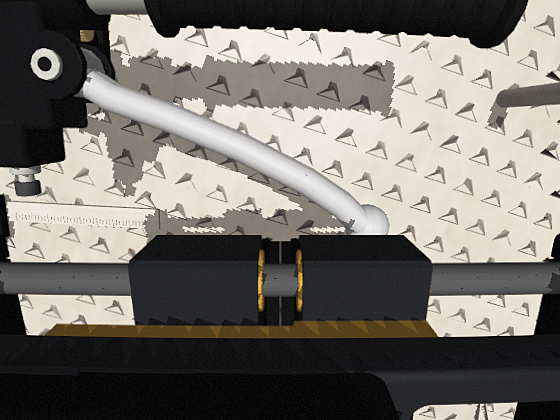

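The lever has sprung back out, with its face at the initial position, and is clear of the fingers (no force). Now the second press.

Call:
arm_command --xyz '[[0.009, 0.0035, 0], [0.0185, 0.007, 0], [0.023, 0.009, 0], [0.028, 0.011, 0], [0.0325, 0.0125, 0], [0.0365, 0.014, 0], [0.04, 0.0155, 0], [0.0435, 0.017, 0], [0.0475, 0.0185, 0], [0.051, 0.0195, 0], [0.053, 0.0202, 0], [0.055, 0.021, 0], [0.0565, 0.0216, 0], [0.0575, 0.022, 0], [0.0585, 0.0224, 0], [0.059, 0.0225, 0], [0.0595, 0.0227, 0], [0.06, 0.023, 0], [0.06, 0.023, 0], [0.06, 0.023, 0]]' --rot '[[0, 0, 0], [0, 0, 0], [0, 0, 0], [0, 0, 0], [0, 0, 0], [0, 0, 0], [0, 0, 0], [0, 0, 0], [0, 0, 0], [0, 0, 0], [0, 0, 0], [0, 0, 0], [0, 0, 0], [0, 0, 0], [0, 0, 0], [0, 0, 0], [0, 0, 0], [0, 0, 0], [0, 0, 0], [0, 0, 0]]'

```text
time: 9.73
ee_pos: [0.4832, -0.0335, 0.0971]
eef_rot: [0.983, 0.186, -0.002, 0.0]
ft_force: [-11.3, -8.4, 4.9]
width: 0.0003
grip_force: 6.7
```

Call:
arm_command --xyz '[[0.0005, 0.0002, 0], [0.0005, 0.0002, 0], [0.0005, 0.0002, 0], [0.0005, 0.0002, 0], [0.0005, 0.0002, 0], [0.0005, 0.0002, 0]]' --rot '[[0, 0, 0], [0, 0, 0], [0, 0, 0], [0, 0, 0], [0, 0, 0], [0, 0, 0]]'

```text
time: 10.23
ee_pos: [0.4835, -0.0335, 0.0971]
eef_rot: [0.983, 0.186, -0.002, 0.0]
ft_force: [-12.3, -8.8, 6.4]
width: 0.0005
grip_force: 7.3
```

```bash
python3 - <<'E'
from h import *
for c in ["scene","side"]:
    r.camera(c)
    for l in ["lever_face","caliper","spare_post","oil_bottle","hex_key"]: print(c,l,w(c,l,r.spot_point))
s=r.read_state();print(s["time"],s["ee_pos"],s["ft_force"])
E
```

```text
scene lever_face [(0.88, [0.5012, -0.0397, 0.1122]), (0.26, [0.5634, -0.1738, 0.0039])]
scene caliper [(0.65, [0.3402, 0.1296, 0.0005])]
scene spare_post [(0.48, [0.5665, -0.1753, 0.0021])]
scene oil_bottle [(0.59, [0.6316, -0.0263, 0.0022])]
scene hex_key [(0.45, [0.5542, 0.1293, 0.0017])]
side lever_face [(0.62, [0.4962, -0.045, 0.1138])]
side caliper [(0.95, [0.3378, 0.125, -0.0021]), (0.17, [0.4982, -0.045, 0.1143])]
side spare_post []
side oil_bottle [(0.71, [0.6288, -0.0266, -0.0])]
side hex_key [(0.67, [0.5478, 0.1301, 0.0022])]
10.8333 [ 0.4834893  -0.0334312   0.09706822] [-13.24720425  -9.55658892   6.59844687]
```

The push is steady at about 15 N on the stop, and the loose items are where they were. Handing in.

```bash
python3 -c "
from bench import r
print(r.close_job())"
```

```text
the job is handed in; nothing more can be done
None
```

I pressed the lever onto its stop, let it spring fully back clear of the fingers, then pressed it on again and left it held there at about 15 N. The loose items had not visibly moved. The job is handed in, but no verdict was returned.

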